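Nudge the push-button station home against the drilling jig's hidden stop

ROBOT

A 6-joint arm with a two-finger parallel gripper is mounted at the origin on the work surface. World frame = base frame: x ahead of the robot, y to its left, z up, the work surface at z = 0. Lengths are in m, angles in rad, forces in N, time in s.
With the tool pointing down it reaches from about 0.35 to 0.925 m from the base axis. Payload 6.4 kg.
Tool frame: the origin (TCP) lies at the very end of the fingers, on their centre line; the grasp point (between the pads) lies 19 mm behind it (arm.grasp_offset is the distance from the TCP to the grasp point, in m); y points along the fingers, z is the direction in which the jaws open and shut, and the axes are right-handed (so a half turn about y gives the same grasp; the last joint's range is limited). The gripper opens to 85 mm and grips with 20 to 120 N. Pads are 22 mm wide; open, the fingers measure 114 mm over their backs; the gripper's body (76 mm by 85 mm) begins 54 mm behind the grasp point. The pads swing forward as they close: fully open they stand 13 mm farther back than shut.
Start: joints at [1.166, 0.245, 1.558, -0, 1.339, -0.174], TCP at [0.149, 0.633, 0.2] pointing down, gripper open.
Joint ranges: [-3.13, 3.13], [-1.02, 2.26], [0.13, 2.54], [-0.95, 4.09], [0.21, 2.88], [-2.74, 2.74]. Speed limits (rad/s): [2.57, 2.57, 3.14, 3.14, 3.14, 3.14].

INTERFACE

Orientations are given as [roll, pitch, yaw] about the fixed x, y, z axes, in that order (R = Rz(yaw) Ry(pitch) Rx(roll)).
In Python, from plant import get_state, vision, ticket, arm gives the robot as it stands.
- The arm moves only by the tool play_rows, never from a script. Its arguments are lists of equal length, an entry for each row: "grip": the finger opening in m, from 0 to 0.0854; "offset": the shift along the tool's x, y, z in m, a list of three; "rot": the turn, a rotation vector about the tool's x, y, z in degrees, a list of three. A call has 1 to 8 rows; each row shifts and turns the commanded pose from where the row before left it, along the tool's axes as they then stand; what a row does not reach is not made up. A row lasts 1/8 s, in which the tool goes at most 62.5 mm and 10.7 degrees, less where a joint would pass 70% of its speed; a pose out of reach is approached as far as the arm can. A call is refused whole if a number of a shift passes 0.0625 or a number of a turn 10.7, either way. A call with a gripper value outside its range is refused whole. The fingers move at their own pace and stop on an object; "squeeze" is the grip in N (left out, the last holds). Time passes only in rows, so rows that do not move let the fingers close. It gives the time, the measured TCP pose, the force and the opening at its end, in the units of the state.
- get_state(): the state, without advancing time (a new reading comes with each control period).
- vision.read_camera(name): name is "side" or "top"; returns a dict with "img" (480x640x3 uint8, red, green, blue), "z_map" (480x640 float32, m along the optical axis (not along the pixel's ray), 0 where there is no reading), "fx", "fy", "cx", "cy" (pixels), "k1" (the pictures are not rectified: a ray, as slopes to the right and down, at radius r is drawn at 1 + k1 r^2 times it, then the intrinsics apply), "pose" (4x4, takes a point from camera to world coordinates). Camera axes: x right, y down, z forward; pixel columns grow to the right and rows downward; lengths in m; the calibration is good to about 2 mm. A picture is of the moment at which its call begins.
- ticket.sign_off(): hands the job in, once; it reports no verdict.
The state is a dict: "clock": time; "q": joint angles; "joint_velocities": joint speeds; "joint_torque": joint torques, N m; "tcp_pos": TCP position; "tcp_rot": TCP orientation; "ft_force": force on the tool from outside, world axes, zero at the start; "moment": the same for the moment, N m; "finger_gap": finger opening in m.
Only numpy, scipy, OpenCV 4.12 (cv2) and the standard library are available. Lean on these libraries where they do the work, as an engineer would, in place of code of your own. Each camera call takes 0.05 s, during which the arm holds its last target.

TASK

Take the mallet that stands on the blue pad and, with its head, gently nudge the grey push-button station along the jig's track and deeper into the blue hood until it just meets the stop hidden inside, without driving the stop back. Do not touch the station with the gripper. Then stand the mallet upright on the blue pad again, let go of it, and leave the other things on the bench where they are.

Things in the scene. Friction and masses are not known exactly. Their poses are not given: they have to be found in the camera images.
- jig: Fixed drilling jig: aluminium plate 370 x 110 mm, 12 mm thick, x = -200 to +170 mm. Track 66 mm wide on it between two dark rails (12 mm wide, 14 mm above the plate, from x = -200 mm to the mouth), running under a blue hood 170 mm long, 90 mm wide, top 80 mm above the bench. Origin: on the bench under the middle of the hood's mouth. x: along the track into the hood (the way to nudge), z up.
- jig_mouth (a point): Middle of the hood's mouth, 12 mm above the bench; axes as the jig. Inside the hood, out of sight, a round-nosed stop stands on the track's centre line, 45 to 100 mm behind the mouth (different each time, not measured). Its clamp holds up to about 18 N; pushed harder it slides back and its setting is lost (3 mm is too much).
- station: Grey half-finished push-button station: box section 180 (x) x 60 x 45 mm high, 0.25 to 0.46 kg, loose on the plate between the rails, 3 mm play each side. Buttons stand 9 mm above its top. Origin: centre of its underside; x towards its leading end, which starts 5 to 25 mm inside the hood. Slides with 1 to 4 N of friction; if it stops against a firmer push it has met the stop.
- station_rear (a point): Centre of the station's rear end face (the face to tap), 22.5 mm above its underside; axes as the station. It ends at least 80 mm outside the hood.
- station_nose (a point): centre of the station's leading end face, inside the hood; axes as the station
- mallet: Soft-faced mallet, about 0.3 kg, standing on its head: head 70 mm long (x) x 36 x 36 mm with white end faces at x = +35 and -35 mm, square wooden handle 24 x 24 mm rising upright from the head's middle to 136 mm above the underside. Origin: centre of the head's underside; z up along the handle.
- mallet_grip (a point): point on the mallet handle's axis to grip, 105 mm above the head's underside
- pad: blue parking pad fixed to the bench, 130 x 130 mm, 4 mm thick; origin at the centre of its underside
- relay: black relay with a yellow band, 70 x 45 x 60 mm, bystander; origin under its centre
- tray: grey open tray 110 x 170 x 35 mm holding two button caps, bystander; origin under its centre
- pen_cup: empty red cup, 70 mm across, 90 mm high, bystander; origin under its centre
- screwdriver: screwdriver lying on the bench, bystander; origin under it
- wrench: steel wrench lying on the bench, bystander; origin under it
- tape_roll: yellow tape roll 90 mm across, 20 mm high, bystander; origin under its centre
There are look-alikes about, which are no part of the job. Of the things like the mallet, leave any that is pink, red or yellow; of the rest the smaller one is meant.

How it is judged:
On the way, in this order (a step that is already met when the one before it is completed fails the run):
1. the mallet, lifted off the pad, touches the station (contact force between mallet and station above 0.3 N and horizontal distance between mallet and pad above 0.08 m).
2. the station's leading end has met the hidden stop (within 2 mm) (distance between station_nose and stop_c0 below 0.0125 m), for 0.2 s.
At the end, for the whole second after the job is handed in: The station lies flat in its track with its leading end within 2 mm of the hidden stop, the stop is no more than 3 mm from where it was set, and the mallet stands upright, released and at rest on the pad, its centre within 40 mm of the pad's centre (distance between station_nose and stop_c0 below 0.0125 m and not (distance of stop_c0 from where it was at the start of the episode above 0.003 m) and horizontal distance between mallet and pad below 0.04 m and angle between mallet's own z axis and vertical below 0.1 rad and height (world z) of mallet below 0.009 m and linear speed of mallet below 0.02 m/s and linear speed of station below 0.01 m/s and z of station in the frame of jig below 0.016 m and angle between station's own z axis and vertical below 0.05 rad); the robot touches nothing.
It fails at once if the hidden stop is driven back by more than 3 mm (distance of stop_c0 from where it was at the start of the episode above 0.003 m).
It fails at once if the station is touched by the gripper or arm (contact force between any of the fingers, the arm and station above 0.5 N).
It fails at once if the station is sent off faster than 0.2 m/s: not a gentle nudge (linear speed of station above 0.2 m/s).
It fails at once if a bystander is moved by more than 30 mm (distance of any of relay, tray, pen_cup, screwdriver, wrench, tape_roll from where it was at the start of the episode above 0.03 m).
It also fails if it takes over 64 s, if anything falls off the work surface, if the arm or the gripper's body presses on something with over 40 N, if the wrist force passes 120 N, or if a joint passes its speed limit or range.

## Working session

There is one attempt and no reset: what is moved stays moved. The work goes in short steps, Python scripts to look and compute and a tool call to move; the robot and the scene stay as the last step left them, time stands still between calls to the robot, and variables do not carry over. Pictures are saved under pics/ and viewed, and the job is handed in when it is done.

Besides the shell and the picture viewer there is one more tool, called after ">>>" as a command line: name --argument value ..., lists and objects as JSON in quotes. play_rows: Moves the arm, as the interface text tells. Its arguments: {"type":"object","properties":{"grip":{"type":"array","items":{"type":"number"}},"offset":{"type":"array","items":{"type":"array","items":{"type":"number"}}},"rot":{"type":"array","items":{"type":"array","items":{"type":"number"}}},"squeeze":{"type":"number"}},"required":["grip","offset","rot"]}

```bash
mkdir -p pics; ls
cat > h.py <<'E'
import numpy as np, cv2
from plant import get_state, vision, ticket, arm
from scipy.spatial.transform import Rotation as R
def cam(n):
    return vision.read_camera(n)
def save(c,name):
    cv2.imwrite('pics/'+name,cv2.cvtColor(c['img'],cv2.COLOR_RGB2BGR))
def cloud(c):
    K=np.array([[c['fx'],0,c['cx']],[0,c['fy'],c['cy']],[0,0,1.]])
    u,v=np.meshgrid(np.arange(640),np.arange(480))
    p=np.stack([u.ravel(),v.ravel()],1).astype(np.float64)[:,None]
    n=cv2.undistortPoints(p,K,np.array([c['k1'],0,0,0.]))[:,0]
    z=c['z_map'].ravel().astype(float)
    P=np.c_[n*z[:,None],z]
    W=P@c['pose'][:3,:3].T+c['pose'][:3,3]
    W[z==0]=np.nan
    return W.reshape(480,640,3)
E
python3 - <<'E'
from h import *
print(get_state()); print(arm.grasp_offset)
for n in('side','top'):
    c=cam(n); save(c,n+'0.png'); print(n,c['pose'].round(3),c['fx'],c['k1'])
E
```

```text
pics
{'clock': 0.0, 'q': array([ 1.16590833e+00,  2.45823796e-01,  1.55903353e+00, -3.01288788e-05,
        1.33867730e+00, -1.74122481e-01]), 'joint_velocities': array([-0.00037656, -0.00222168, -0.00179563,  0.00026985,  0.00078669,
       -0.00056608]), 'joint_torque': array([ 1.67651728e-03, -4.29511392e+01, -3.26131511e+01, -5.25494545e-05,
        5.36663094e-03, -3.81703535e-05]), 'tcp_pos': array([0.14843756, 0.63218454, 0.19856366]), 'tcp_rot': array([-1.57271402e+00,  3.07571163e-04, -2.30758855e-01]), 'ft_force': array([ 1.19058412, -1.08264795,  0.55742542]), 'moment': array([ 0.00259203,  0.00657607, -0.01052534]), 'finger_gap': 0.08553594051137486}
0.0187
side [[ 0.926 -0.209  0.315  0.09 ]
 [-0.378 -0.533  0.757 -1.106]
 [ 0.009 -0.82  -0.572  0.841]
 [ 0.     0.     0.     1.   ]] 518.3446187807037 -0.06214474420124205
top [[-0.014 -0.995  0.094  0.412]
 [-1.     0.016  0.017 -0.098]
 [-0.018 -0.094 -0.995  1.306]
 [ 0.     0.     0.     1.   ]] 496.5179396111887 -0.009154595702807527
```

View pics/side0.png

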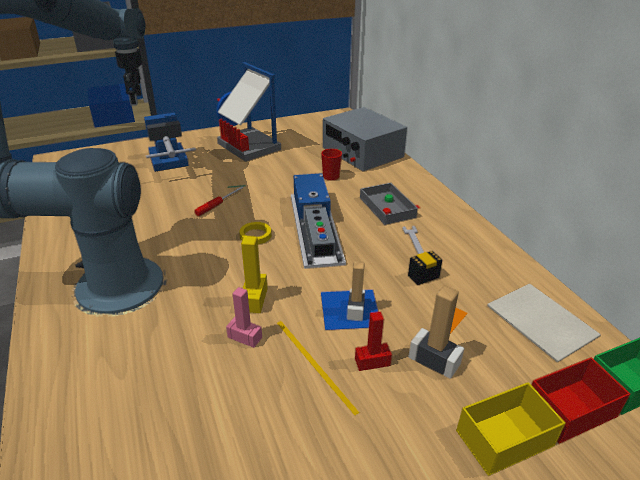

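View pics/top0.png

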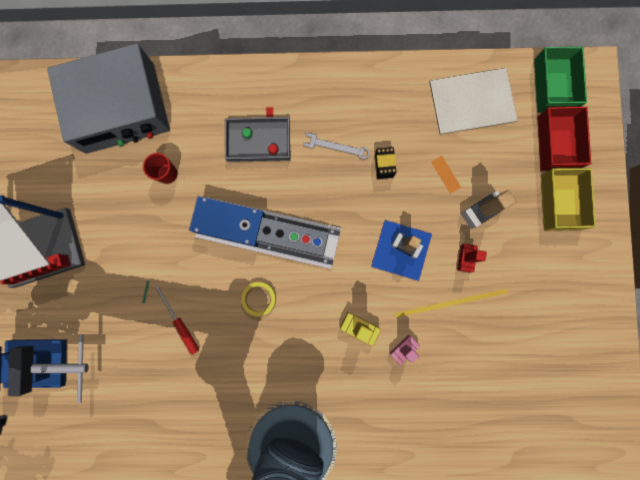

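The top view shows the blue hood at (227,222), the station at (300,238), the pad at (402,250) with the mallet (handle top about (413,242)), and the relay at (385,162). The larger white-faced mallet at (490,207) and the coloured ones are decoys.

Run:
```python
from h import *
c=cam('top'); W=cloud(c); img=c['img']; np.save('Wtop.npy',W)
hsv=cv2.cvtColor(img,cv2.COLOR_RGB2HSV)
def rect(P):
    r=cv2.minAreaRect((P[:,:2]*1000).astype(np.float32)); return r
blue=cv2.inRange(hsv,(95,120,50),(125,255,255))>0
u,v=np.meshgrid(np.arange(640),np.arange(480))
def sel(m,u0,u1,v0,v1): return m&(u>=u0)&(u<u1)&(v>=v0)&(v<v1)&np.isfinite(W[...,2])
m=sel(blue,180,270,190,260); P=W[m]; print('hood z',np.percentile(P[:,2],[5,50,95])); print(rect(P[P[:,2]>.07]))
m=sel(blue,365,440,210,290); P=W[m]; print('pad z',np.percentile(P[:,2],[5,50,95])); print(rect(P))
# mallet
m=sel(np.ones_like(blue),370,440,215,285);P=W[m]
for lo,hi in((.03,.05),(.06,.12),(.125,.16)):
    Q=P[(P[:,2]>lo)&(P[:,2]<hi)]; print('mallet',lo,len(Q),Q.mean(0).round(4) if len(Q) else 0, rect(Q) if len(Q)>3 else 0, np.percentile(Q[:,2],50))
# white faces
wh=(hsv[...,1]<45)&(hsv[...,2]>140)
m=sel(wh,370,440,215,285);P=W[m];print('white',len(P),P.mean(0));
m=sel(np.ones_like(blue),255,345,200,275);P=W[m]
for lo,hi in((.008,.016),(.021,.031),(.05,.06),(.06,.072)):
    Q=P[(P[:,2]>lo)&(P[:,2]<hi)]; print('jig',lo,len(Q), rect(Q), Q[:,2].mean())
big=cv2.resize(img[180:300,180:460],None,fx=2.85,fy=2.85,interpolation=cv2.INTER_CUBIC)
cv2.imwrite('pics/crop0.png',big[...,::-1])
```

```text
hood z [0.07497704 0.07904735 0.0830815 ]
((574.8509521484375, 149.81341552734375), (168.19625854492188, 89.3512191772461), 76.00822448730469)
pad z [-0.00093558  0.00335791  0.00798783]
((500.4384460449219, -297.17706298828125), (126.99876403808594, 127.01522064208984), 72.38166809082031)
mallet 0.03 266 [ 0.5068 -0.3034  0.0393] ((508.01507568359375, -307.4219055175781), (70.08285522460938, 36.62309265136719), 61.235782623291016) 0.0392630874902018
mallet 0.06 54 [ 0.505  -0.2993  0.0893] ((506.05126953125, -299.1746826171875), (30.178791046142578, 13.804390907287598), 14.679400444030762) 0.09065620137381969
mallet 0.125 114 [ 0.5079 -0.3069  0.1381] ((508.9274597167969, -307.5957946777344), (24.331302642822266, 25.156150817871094), 61.9255485534668) 0.13865871587857936
white 123 [ 0.50888244 -0.30610887  0.03781939]
jig 0.008 792 ((558.39453125, -19.31463623046875), (230.72142028808594, 161.45681762695312), 76.33088684082031) 0.01162960871273915
jig 0.021 656 ((530.7432861328125, -24.921493530273438), (206.06536865234375, 90.3238296508789), 76.00495147705078) 0.025363015242731525
jig 0.05 1309 ((531.0687866210938, -13.013725280761719), (174.2537078857422, 81.8360366821289), 76.28873443603516) 0.05591332326134838
jig 0.06 307 ((534.953125, -12.555107116699219), (168.77525329589844, 86.10904693603516), 75.72577667236328) 0.06339470414272508
```

View pics/crop0.png

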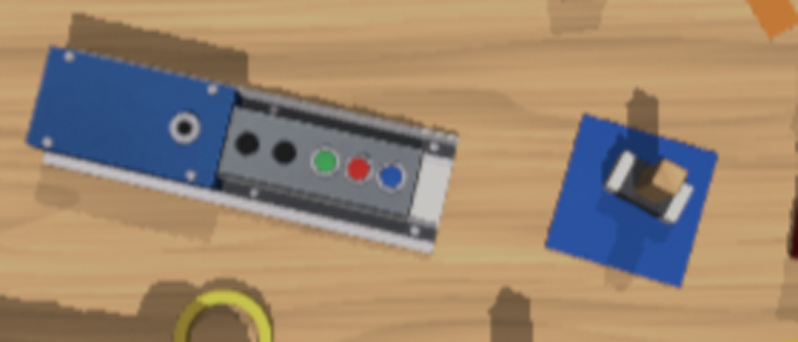

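Run:
```python
from h import *
W=np.load('Wtop.npy')
hc=np.array([.57485,.14981]); a=np.radians(76.0); d=np.array([np.cos(a),np.sin(a)]); n=np.array([-d[1],d[0]])
m=hc-.085*d; print('mouth',m)
J=np.dstack([(W[...,:2]-m)@d,(W[...,:2]-m)@n,W[...,2]])
s=(abs(J[...,1])<.025)&(J[...,0]<-.01)&(J[...,0]>-.25)&(J[...,2]>.05)&(J[...,2]<.07)
print('station x range',np.percentile(J[s][:,0],[0,.5,1,50,100]))
s=(J[...,0]<-.01)&(J[...,0]>-.15)&(J[...,2]>.05)&(J[...,2]<.07)&(abs(J[...,1])<.05)
print('station lateral',np.percentile(J[s][:,1],[1,50,99]))
s=(J[...,0]<-.05)&(J[...,0]>-.25)&(J[...,2]>.021)&(J[...,2]<.03)&(abs(J[...,1])<.06)
print('rails',np.percentile(J[s],[1,99],axis=0))
P=W[215:285,370:440].reshape(-1,3); P=P[(P[:,2]>.03)&(P[:,2]<.05)]
print(cv2.boxPoints(cv2.minAreaRect((P[:,:2]*1000).astype(np.float32))))
```

```text
mouth [0.55428664 0.06733486]
station x range [-0.1706573  -0.16984222 -0.16913928 -0.09096989 -0.01009134]
station lateral [-0.02978622  0.00013148  0.02891282]
rails [[-0.19697745 -0.04415263  0.0211919 ]
 [-0.05156632  0.04531451  0.02959382]]
[[ 475.1009  -329.32782]
 [ 507.205   -346.9511 ]
 [ 540.92926 -285.516  ]
 [ 508.82516 -267.8927 ]]
```

>>> play_rows --grip '[0.085,0.085,0.085,0.085,0.085,0.085,0.085,0.085]' --offset '[[0.044,0,-0.034],[0.044,0,-0.034],[0.044,0,-0.034],[0.044,0,-0.034],[0.044,0,-0.034],[0.044,0,-0.034],[0.044,0,-0.034],[0.044,0,-0.034]]' --rot '[[0,0,0],[0,0,0],[0,0,0],[0,0,0],[0,0,0],[0,0,0],[0,0,0],[0,0,0]]'

```text
clock: 1.15
tcp_pos: [0.4299, 0.2859, 0.1996]
tcp_rot: [-1.571, -0.0, -0.231]
ft_force: [0.7, 0.1, 0.2]
finger_gap: 0.0851
```

>>> play_rows --grip '[0.085,0.085,0.085,0.085,0.085,0.085,0.085,0.085]' --offset '[[0.0177,0,-0.0466],[0.0177,0,-0.0466],[0.0177,0,-0.0466],[0.0177,0,-0.0466],[0.0177,0,-0.0466],[0.0177,0,-0.0466],[0.0177,0,-0.0466],[0.0177,0,-0.0466]]' --rot '[[0,0,0],[0,0,0],[0,0,0],[0,0,0],[0,0,0],[0,0,0],[0,0,0],[0,0,0]]'

```text
clock: 2.15
tcp_pos: [0.4815, -0.1094, 0.1995]
tcp_rot: [-1.571, 0.0, -0.231]
ft_force: [-0.4, -0.0, 1.0]
finger_gap: 0.0851
```

>>> play_rows --grip '[0.085,0.085,0.085,0.085,0.085,0.085,0.085]' --offset '[[0.0177,0,-0.0466],[0.0177,0,-0.0466],[0.0177,0,-0.0466],[0.0177,0,-0.0466],[0,0,0],[0,0,0],[0,0,0]]' --rot '[[0,0,0],[0,0,0],[0,0,0],[0,0,0],[0,8,0],[0,7.5,0],[0,0,0]]'

```text
clock: 3.02
tcp_pos: [0.5077, -0.3055, 0.1992]
tcp_rot: [-1.571, 0.001, -0.5]
ft_force: [-0.1, -0.6, -0.1]
finger_gap: 0.085
```

Run:
```python
from h import *
s=get_state(); print(s['clock'],s['tcp_pos'],s['tcp_rot'],s['ft_force'])
A=R.from_euler('xyz',s['tcp_rot']); 
print('to target, tool axes',A.inv().apply(np.array([.508,-.3073,.090])-s['tcp_pos']), np.degrees(s['tcp_rot']))
c=cam('side'); save(c,'side1.png')
```

```text
3.025 [ 0.50773967 -0.30547802  0.19924502] [-1.57060771e+00  7.80530436e-04 -5.00081601e-01] [-0.08102929 -0.63165743 -0.09772751]
to target, tool axes [ 0.00118736  0.10924384 -0.00149464] [-8.99891931e+01  4.47210998e-02 -2.86525651e+01]
```

View pics/side1.png

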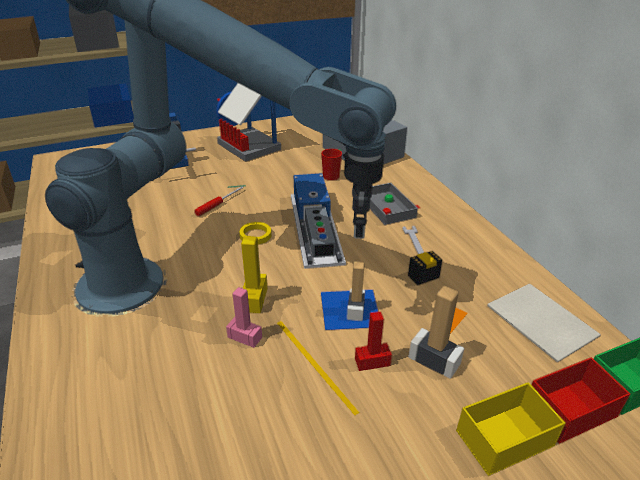

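The side view shows the gripper at (360,215), directly above the wooden handle at (358,275), with clear space around it. I'll descend and grip.

>>> play_rows --grip '[0.085,0.085,0.085,0.085,0.085,0.085,0.085,0.085]' --offset '[[0.0012,0.02,-0.0015],[0,0.02,0],[0,0.02,0],[0,0.02,0],[0,0.015,0],[0,0.0092,0],[0,0.005,0],[0,0,0]]' --rot '[[0,0,0],[0,0,0],[0,0,0],[0,0,0],[0,0,0],[0,0,0],[0,0,0],[0,0,0]]'

```text
clock: 4.08
tcp_pos: [0.5084, -0.3075, 0.0906]
tcp_rot: [-1.571, -0.0, -0.501]
ft_force: [-0.6, -0.2, 0.8]
finger_gap: 0.0844
```

>>> play_rows --grip '[0.04,0.0,0.0,0.0,0.0,0.0,0.0,0.0]' --offset '[[0,0,0],[0,0,0],[0,0,0],[0,0,0],[0,0,0],[0,0,0],[0,0,0],[0,0,0]]' --rot '[[0,0,0],[0,0,0],[0,0,0],[0,0,0],[0,0,0],[0,0,0],[0,0,0],[0,0,0]]' --squeeze 100

```text
clock: 5.08
tcp_pos: [0.5088, -0.3075, 0.0911]
tcp_rot: [-1.571, -0.001, -0.501]
ft_force: [1.2, 2.3, 5.9]
finger_gap: 0.0217
```

>>> play_rows --grip '[0.0,0.0,0.0,0.0,0.0,0.0]' --offset '[[0,-0.005,0],[0,-0.015,0],[0,-0.02,0],[0,-0.015,0],[0,-0.005,0],[0,0,0]]' --rot '[[0,0,0],[0,0,0],[0,0,0],[0,-7.3,0],[0,-7.3,0],[0,0,0]]'

```text
clock: 5.82
tcp_pos: [0.5088, -0.308, 0.1523]
tcp_rot: [-1.572, -0.002, -0.248]
ft_force: [-0.8, -0.3, -4.0]
finger_gap: 0.0217
```

Run:
```python
from h import *
s=get_state(); print(s['clock'],s['tcp_pos'],np.degrees(s['tcp_rot']),s['ft_force'],s['moment'],s['finger_gap'])
c=cam('side'); save(c,'side2.png'); cv2.imwrite('pics/side2c.png',cv2.resize(c['img'][160:340,260:500],None,fx=3,fy=3)[...,::-1])
c=cam('top');cv2.imwrite('pics/top2c.png',cv2.resize(c['img'][180:310,280:460],None,fx=4,fy=4)[...,::-1])
W=cloud(c);P=W[200:300,340:460].reshape(-1,3)
```

```text
5.825 [ 0.5088274  -0.30796478  0.15230301] [-90.07504928  -0.12684712 -14.21196593] [-0.79394753 -0.25614969 -3.99314029] [ 0.02992797 -0.0060452   0.00892057] 0.021672836182765432
```

View pics/side2c.png

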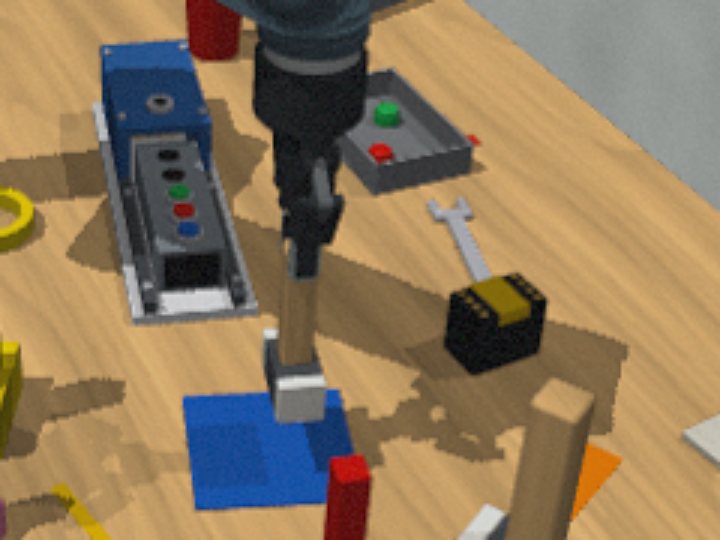

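View pics/top2c.png

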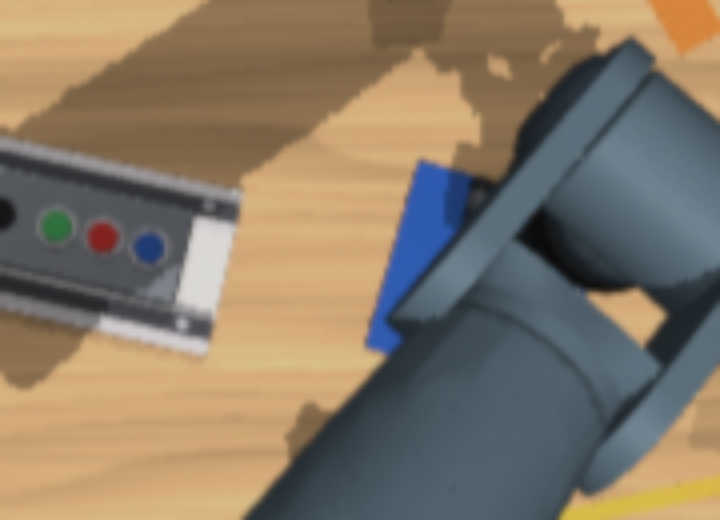

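>>> play_rows --grip '[0.0,0.0,0.0,0.0,0.0,0.0,0.0,0.0]' --offset '[[-0.006,0,0.015],[-0.012,0,0.03],[-0.012,0,0.04],[-0.011,0,0.035],[-0.006,0.01,0.02],[0,0.02,0],[0,0.013,0],[0,0.005,0]]' --rot '[[0,0,0],[0,0,0],[0,0,0],[0,0,0],[0,0,0],[0,0,0],[0,0,0],[0,0,0]]'

```text
clock: 6.92
tcp_pos: [0.4962, -0.1599, 0.1011]
tcp_rot: [-1.57, 0.002, -0.247]
ft_force: [-0.4, -0.0, -2.9]
finger_gap: 0.0219
```

>>> play_rows --grip '[0.0,0.0]' --offset '[[0,0,0],[0,0,0]]' --rot '[[0,0,0],[0,0,0]]'

```text
clock: 7.18
tcp_pos: [0.4974, -0.1607, 0.1031]
tcp_rot: [-1.571, -0.001, -0.247]
ft_force: [-0.4, -0.2, -2.3]
finger_gap: 0.0215
```

```bash
cat >> h.py <<'E'
m=np.array([.55429,.06733]); a=np.radians(76.0); d=np.array([np.cos(a),np.sin(a)]); n=np.array([-d[1],d[0]])
def jx(p): return np.array([(p[:2]-m)@d,(p[:2]-m)@n])
E
python3 - <<'E'
from h import *
s=get_state(); print(s['clock'],s['tcp_pos'],np.degrees(s['tcp_rot']),s['ft_force'],'jig',jx(s['tcp_pos']),'F along',s['ft_force'][:2]@d)
c=cam('side'); cv2.imwrite('pics/side3c.png',cv2.resize(c['img'][160:340,260:500],None,fx=3,fy=3)[...,::-1])
E
```

```text
7.175 [ 0.49737039 -0.16067389  0.10312331] [-9.00211657e+01 -6.49375436e-02 -1.41500708e+01] [-0.42256177 -0.18897339 -2.28215836] jig [-2.35001302e-01  6.97230989e-05] F along -0.28558701220415794
```

View pics/side3c.png

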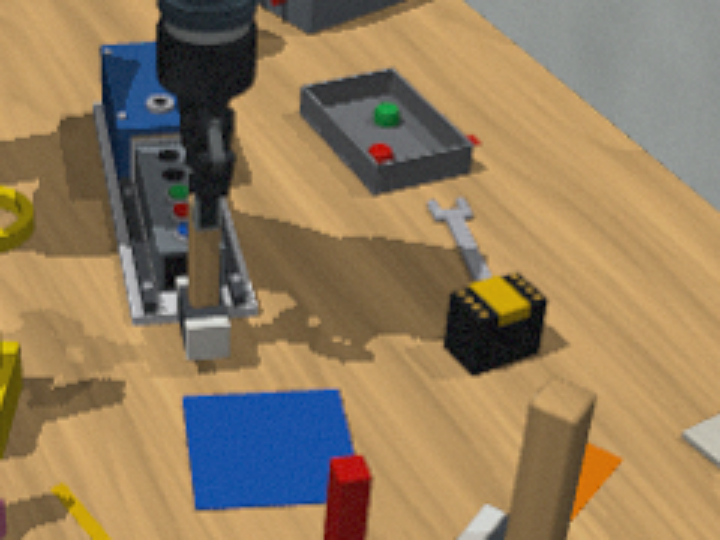

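>>> play_rows --grip '[0,0,0,0,0,0,0,0]' --offset '[[0,0,0.005],[0,0,0.005],[0,0,0.005],[0,0,0.004],[0,0,0.003],[0,0,0.003],[0,0,0.003],[0,0,0.003]]' --rot '[[0,0,0],[0,0,0],[0,0,0],[0,0,0],[0,0,0],[0,0,0],[0,0,0],[0,0,0]]'

```text
clock: 8.22
tcp_pos: [0.5045, -0.1304, 0.1026]
tcp_rot: [-1.572, -0.0, -0.246]
ft_force: [-0.8, -1.7, -3.2]
finger_gap: 0.0219
```

>>> play_rows --grip '[0,0,0,0]' --offset '[[0,0,0.003],[0,0,0.003],[0,0,0.003],[0,0,0.003]]' --rot '[[0,0,0],[0,0,0],[0,0,0],[0,0,0]]'

```text
clock: 8.72
tcp_pos: [0.5075, -0.1185, 0.1026]
tcp_rot: [-1.571, -0.0, -0.246]
ft_force: [-0.6, -1.3, -3.1]
finger_gap: 0.0217
```

```bash
cat > st.py <<'E'
from h import *
s=get_state(); print(s['clock'],s['tcp_pos'].round(4),np.degrees(s['tcp_rot']).round(2),s['ft_force'].round(2),'jig',jx(s['tcp_pos']).round(4),'F along',s['ft_force'][:2]@d,s['moment'].round(3))
E
python3 st.py
```

```text
8.725 [ 0.5075 -0.1185  0.1026] [-9.002e+01 -1.000e-02 -1.412e+01] [-0.6  -1.28 -3.08] jig [-0.1916  0.0005] F along -1.3866563183026284 [-0.419  0.089  0.005]
```

>>> play_rows --grip '[0,0,0,0]' --offset '[[0,0,0.003],[0,0,0.003],[0,0,0.002],[0,0,0]]' --rot '[[0,0,0],[0,0,0],[0,0,0],[0,0,0]]'

```text
clock: 9.22
tcp_pos: [0.5094, -0.1103, 0.1025]
tcp_rot: [-1.57, -0.0, -0.247]
ft_force: [-0.7, -0.7, -1.7]
finger_gap: 0.0215
```

```bash
python3 st.py
python3 - <<'E'
from h import *
c=cam('side'); cv2.imwrite('pics/side4c.png',cv2.resize(c['img'][160:340,260:500],None,fx=3,fy=3)[...,::-1])
c=cam('top');cv2.imwrite('pics/top4c.png',cv2.resize(c['img'][180:310,180:360],None,fx=4,fy=4)[...,::-1])
E
```

```text
9.225 [ 0.5094 -0.1103  0.1025] [-89.96  -0.   -14.12] [-0.73 -0.7  -1.74] jig [-0.1832  0.0005] F along -0.8539756588227153 [-0.439  0.109 -0.015]
```

View pics/side4c.png

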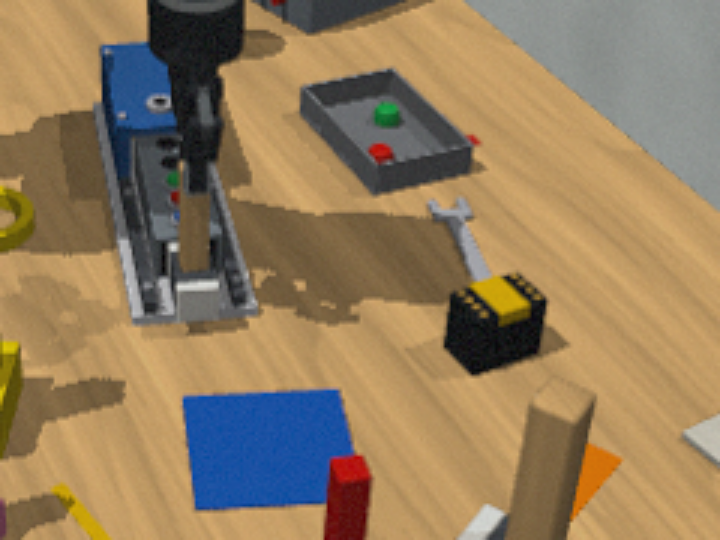

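View pics/top4c.png

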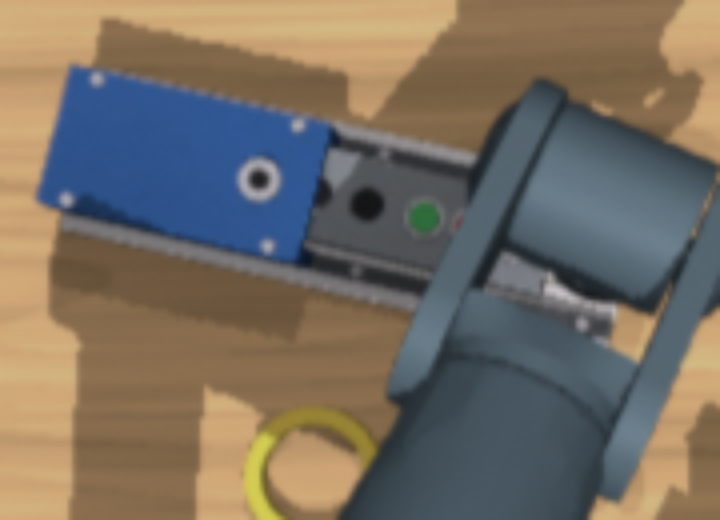

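>>> play_rows --grip '[0,0,0]' --offset '[[0,0,0.0015],[0,0,0.0015],[0,0,0]]' --rot '[[0,0,0],[0,0,0],[0,0,0]]'

```text
clock: 9.7
tcp_pos: [0.5101, -0.1078, 0.1025]
tcp_rot: [-1.571, -0.0, -0.246]
ft_force: [-0.1, -3.0, -1.5]
finger_gap: 0.0217
```

```bash
python3 st.py
```

```text
9.7 [ 0.5101 -0.1078  0.1025] [-9.001e+01 -1.000e-02 -1.412e+01] [-0.07 -2.96 -1.47] jig [-0.1806  0.0005] F along -2.886666949363998 [-0.638  0.15   0.056]
```

>>> play_rows --grip '[0,0]' --offset '[[0,0,0.001],[0,0,0]]' --rot '[[0,0,0],[0,0,0]]'

```text
clock: 9.95
tcp_pos: [0.5103, -0.1067, 0.1025]
tcp_rot: [-1.571, -0.0, -0.247]
ft_force: [-0.2, -1.6, -2.0]
finger_gap: 0.0213
```

```bash
python3 st.py
```

```text
9.95 [ 0.5103 -0.1067  0.1025] [-89.99  -0.   -14.12] [-0.22 -1.56 -1.97] jig [-0.1795  0.0005] F along -1.565642762115556 [-0.597  0.183  0.077]
```

Still sliding: the moment did not climb. I'll continue in 2–2.5 mm calls.

>>> play_rows --grip '[0,0,0]' --offset '[[0,0,0.001],[0,0,0.001],[0,0,0]]' --rot '[[0,0,0],[0,0,0],[0,0,0]]'

```text
clock: 10.32
tcp_pos: [0.5108, -0.1047, 0.1025]
tcp_rot: [-1.571, 0.0, -0.247]
ft_force: [0.1, -2.8, -1.4]
finger_gap: 0.0216
```

```bash
python3 st.py
```

```text
10.325 [ 0.5108 -0.1047  0.1025] [-89.98   0.   -14.13] [ 0.12 -2.82 -1.42] jig [-0.1774  0.0006] F along -2.709613907965819 [-0.607  0.13   0.027]
```

>>> play_rows --grip '[0,0,0]' --offset '[[0,0,0.0013],[0,0,0.0012],[0,0,0]]' --rot '[[0,0,0],[0,0,0],[0,0,0]]'

```text
clock: 10.7
tcp_pos: [0.5114, -0.1022, 0.1025]
tcp_rot: [-1.57, 0.0, -0.246]
ft_force: [-0.4, -2.5, -2.4]
finger_gap: 0.0218
```

```bash
python3 st.py
```

```text
10.7 [ 0.5114 -0.1022  0.1025] [-89.98   0.   -14.12] [-0.38 -2.48 -2.4 ] jig [-0.1749  0.0006] F along -2.501444750727056 [-0.588  0.131  0.03 ]
```

>>> play_rows --grip '[0,0,0]' --offset '[[0,0,0.0013],[0,0,0.0012],[0,0,0]]' --rot '[[0,0,0],[0,0,0],[0,0,0]]'

```text
clock: 11.08
tcp_pos: [0.512, -0.0998, 0.1025]
tcp_rot: [-1.57, 0.0, -0.246]
ft_force: [-1.4, -2.5, -1.3]
finger_gap: 0.0219
```

```bash
python3 st.py
```

```text
11.075 [ 0.512  -0.0998  0.1025] [-89.98   0.   -14.12] [-1.41 -2.45 -1.3 ] jig [-0.1724  0.0006] F along -2.7227628430199577 [-0.587  0.148 -0.02 ]
```

>>> play_rows --grip '[0,0,0]' --offset '[[0,0,0.0013],[0,0,0.0012],[0,0,0]]' --rot '[[0,0,0],[0,0,0],[0,0,0]]'

```text
clock: 11.45
tcp_pos: [0.5127, -0.0974, 0.1025]
tcp_rot: [-1.57, 0.0, -0.246]
ft_force: [-0.1, -2.5, -2.5]
finger_gap: 0.0213
```

>>> play_rows --grip '[0,0,0]' --offset '[[0,0,0.0013],[0,0,0.0012],[0,0,0]]' --rot '[[0,0,0],[0,0,0],[0,0,0]]'

```text
clock: 11.82
tcp_pos: [0.5133, -0.095, 0.1025]
tcp_rot: [-1.57, 0.0, -0.246]
ft_force: [0.4, -1.9, -2.5]
finger_gap: 0.0216
```

>>> play_rows --grip '[0,0,0]' --offset '[[0,0,0.0013],[0,0,0.0012],[0,0,0]]' --rot '[[0,0,0],[0,0,0],[0,0,0]]'

```text
clock: 12.2
tcp_pos: [0.5139, -0.0926, 0.1025]
tcp_rot: [-1.57, 0.0, -0.246]
ft_force: [-0.7, -1.4, -2.6]
finger_gap: 0.022
```

>>> play_rows --grip '[0,0,0]' --offset '[[0,0,0.0013],[0,0,0.0012],[0,0,0]]' --rot '[[0,0,0],[0,0,0],[0,0,0]]'

```text
clock: 12.58
tcp_pos: [0.5145, -0.0901, 0.1025]
tcp_rot: [-1.57, 0.0, -0.246]
ft_force: [-1.4, -1.3, -1.6]
finger_gap: 0.0215
```

>>> play_rows --grip '[0,0,0]' --offset '[[0,0,0.0013],[0,0,0.0012],[0,0,0]]' --rot '[[0,0,0],[0,0,0],[0,0,0]]'

```text
clock: 12.95
tcp_pos: [0.5151, -0.0877, 0.1025]
tcp_rot: [-1.57, 0.0, -0.247]
ft_force: [-0.5, -1.6, -1.9]
finger_gap: 0.0215
```

```bash
python3 st.py
```

```text
12.95 [ 0.5151 -0.0877  0.1025] [-89.98   0.   -14.12] [-0.54 -1.64 -1.92] jig [-0.1599  0.0005] F along -1.716608124994517 [-0.577  0.222  0.016]
```

>>> play_rows --grip '[0,0,0]' --offset '[[0,0,0.0013],[0,0,0.0012],[0,0,0]]' --rot '[[0,0,0],[0,0,0],[0,0,0]]'

```text
clock: 13.32
tcp_pos: [0.5157, -0.0853, 0.1025]
tcp_rot: [-1.57, 0.0, -0.246]
ft_force: [0.2, -3.0, -2.5]
finger_gap: 0.0217
```

>>> play_rows --grip '[0,0,0]' --offset '[[0,0,0.0013],[0,0,0.0012],[0,0,0]]' --rot '[[0,0,0],[0,0,0],[0,0,0]]'

```text
clock: 13.7
tcp_pos: [0.5163, -0.0828, 0.1025]
tcp_rot: [-1.57, 0.0, -0.246]
ft_force: [0.1, -2.2, -1.9]
finger_gap: 0.0219
```

>>> play_rows --grip '[0,0,0]' --offset '[[0,0,0.0013],[0,0,0.0012],[0,0,0]]' --rot '[[0,0,0],[0,0,0],[0,0,0]]'

```text
clock: 14.08
tcp_pos: [0.5169, -0.0804, 0.1025]
tcp_rot: [-1.57, -0.0, -0.247]
ft_force: [-0.3, -1.7, -1.9]
finger_gap: 0.0221
```

>>> play_rows --grip '[0,0,0]' --offset '[[0,0,0.0013],[0,0,0.0012],[0,0,0]]' --rot '[[0,0,0],[0,0,0],[0,0,0]]'

```text
clock: 14.45
tcp_pos: [0.5176, -0.078, 0.1025]
tcp_rot: [-1.57, -0.0, -0.247]
ft_force: [-0.0, -1.8, -1.4]
finger_gap: 0.0215
```

>>> play_rows --grip '[0,0,0]' --offset '[[0,0,0.0013],[0,0,0.0012],[0,0,0]]' --rot '[[0,0,0],[0,0,0],[0,0,0]]'

```text
clock: 14.82
tcp_pos: [0.5182, -0.0756, 0.1025]
tcp_rot: [-1.571, 0.0, -0.246]
ft_force: [-0.7, -2.8, -1.5]
finger_gap: 0.0217
```

```bash
python3 st.py
```

```text
14.825 [ 0.5182 -0.0756  0.1025] [-89.98   0.   -14.12] [-0.66 -2.8  -1.48] jig [-0.1474  0.0005] F along -2.8767020838801076 [-0.579  0.148  0.071]
```

>>> play_rows --grip '[0,0,0]' --offset '[[0,0,0.0013],[0,0,0.0012],[0,0,0]]' --rot '[[0,0,0],[0,0,0],[0,0,0]]'

```text
clock: 15.2
tcp_pos: [0.5188, -0.0731, 0.1025]
tcp_rot: [-1.57, 0.0, -0.247]
ft_force: [-0.6, -2.6, -2.8]
finger_gap: 0.0218
```

>>> play_rows --grip '[0,0,0]' --offset '[[0,0,0.0013],[0,0,0.0012],[0,0,0]]' --rot '[[0,0,0],[0,0,0],[0,0,0]]'

```text
clock: 15.58
tcp_pos: [0.5194, -0.0707, 0.1025]
tcp_rot: [-1.57, 0.0, -0.246]
ft_force: [-0.9, -2.0, -2.6]
finger_gap: 0.0219
```

>>> play_rows --grip '[0,0,0]' --offset '[[0,0,0.0013],[0,0,0.0012],[0,0,0]]' --rot '[[0,0,0],[0,0,0],[0,0,0]]'

```text
clock: 15.95
tcp_pos: [0.52, -0.0683, 0.1025]
tcp_rot: [-1.57, -0.0, -0.247]
ft_force: [-0.6, -2.2, -2.6]
finger_gap: 0.0213
```

>>> play_rows --grip '[0,0,0]' --offset '[[0,0,0.0013],[0,0,0.0012],[0,0,0]]' --rot '[[0,0,0],[0,0,0],[0,0,0]]'

```text
clock: 16.32
tcp_pos: [0.5206, -0.0659, 0.1025]
tcp_rot: [-1.57, -0.0, -0.246]
ft_force: [-0.6, -1.7, -2.0]
finger_gap: 0.0219
```

>>> play_rows --grip '[0,0,0]' --offset '[[0,0,0.0013],[0,0,0.0012],[0,0,0]]' --rot '[[0,0,0],[0,0,0],[0,0,0]]'

```text
clock: 16.7
tcp_pos: [0.5211, -0.0646, 0.1027]
tcp_rot: [-1.573, -0.0, -0.246]
ft_force: [-0.9, -5.8, -1.8]
finger_gap: 0.0212
```

```bash
python3 st.py
```

```text
16.7 [ 0.5211 -0.0646  0.1027] [-9.013e+01 -1.000e-02 -1.409e+01] [-0.9  -5.79 -1.75] jig [-0.136   0.0003] F along -5.8406799097782995 [-1.427  0.454  0.061]
```

The force jumped to 5.8 N and the moment went up about 2.4 times, with the arm lagging its command, so this looks like the stop. I'll confirm with a tiny step and hold.

>>> play_rows --grip '[0,0,0]' --offset '[[0,0,0.0005],[0,0,0],[0,0,0]]' --rot '[[0,0,0],[0,0,0],[0,0,0]]'

```text
clock: 17.08
tcp_pos: [0.5211, -0.0645, 0.1027]
tcp_rot: [-1.574, -0.0, -0.246]
ft_force: [-2.7, -5.2, -2.4]
finger_gap: 0.0218
```

```bash
python3 st.py
```

```text
17.075 [ 0.5211 -0.0645  0.1027] [-90.17  -0.   -14.09] [-2.71 -5.24 -2.37] jig [-0.1359  0.0003] F along -5.73838594973425 [-1.705  0.589  0.12 ]
```

>>> play_rows --grip '[0,0,0,0,0,0,0,0]' --offset '[[0,0,-0.005],[0,0,-0.015],[0,0,-0.03],[0,0,-0.03],[0,-0.005,-0.03],[0,-0.015,-0.01],[0,-0.015,0],[0,-0.005,0]]' --rot '[[0,0,0],[0,0,0],[0,0,0],[0,0,0],[0,0,0],[0,0,0],[0,0,0],[0,0,0]]'

```text
clock: 18.08
tcp_pos: [0.4931, -0.1794, 0.1444]
tcp_rot: [-1.571, -0.003, -0.246]
ft_force: [1.1, 0.6, -2.8]
finger_gap: 0.0217
```

```bash
python3 st.py
python3 - <<'E'
from h import *
s=get_state(); A=R.from_euler('xyz',s['tcp_rot'])
print(A.inv().apply(np.array([.5005,-.2975,.0916])-s['tcp_pos']))
c=cam('side'); cv2.imwrite('pics/side5c.png',cv2.resize(c['img'][160:340,260:500],None,fx=3,fy=3)[...,::-1])
E
```

```text
18.075 [ 0.4931 -0.1794  0.1444] [-90.02  -0.17 -14.09] [ 1.09  0.57 -2.82] jig [-0.2542 -0.0003] F along 0.818647626860436 [-0.007 -0.    -0.009]
[ 0.03579479  0.05296942 -0.11273408]
```

View pics/side5c.png

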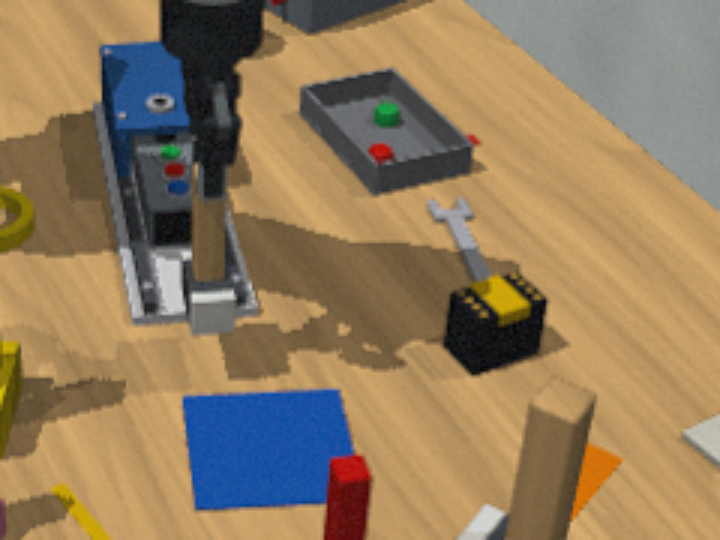

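The station is now much deeper in the hood, with its rear face at about (170,225). The mallet is clear and hanging straight. I'll take it back to the pad.

>>> play_rows --grip '[0,0,0,0,0,0,0,0]' --offset '[[0.006,0,-0.02],[0.01,0,-0.03],[0.01,0,-0.03],[0.007,0,-0.023],[0.0028,0,-0.0097],[0,0.015,0],[0,0.02,0],[0,0.01,0]]' --rot '[[0,0,0],[0,0,0],[0,0,0],[0,0,0],[0,0,0],[0,0,0],[0,0,0],[0,0,0]]'

```text
clock: 19.12
tcp_pos: [0.498, -0.2956, 0.0946]
tcp_rot: [-1.569, 0.004, -0.246]
ft_force: [-0.4, 0.1, -3.0]
finger_gap: 0.0218
```

>>> play_rows --grip '[0,0,0,0]' --offset '[[0,0.003,0],[0,0.002,0],[0,0.002,0],[0,0,0]]' --rot '[[0,0,0],[0,0,0],[0,0,0],[0,0,0]]'

```text
clock: 19.62
tcp_pos: [0.4997, -0.2979, 0.0912]
tcp_rot: [-1.571, -0.001, -0.246]
ft_force: [0.4, -0.0, -0.7]
finger_gap: 0.0215
```

```bash
python3 st.py
python3 - <<'E'
from h import *
c=cam('side'); cv2.imwrite('pics/side6c.png',cv2.resize(c['img'][160:340,260:500],None,fx=3,fy=3)[...,::-1])
E
```

```text
19.625 [ 0.4997 -0.2979  0.0912] [-9.003e+01 -7.000e-02 -1.412e+01] [ 0.37 -0.01 -0.67] jig [-0.3676 -0.0354] F along 0.07817409763213959 [ 0.031 -0.034 -0.07 ]
```

View pics/side6c.png

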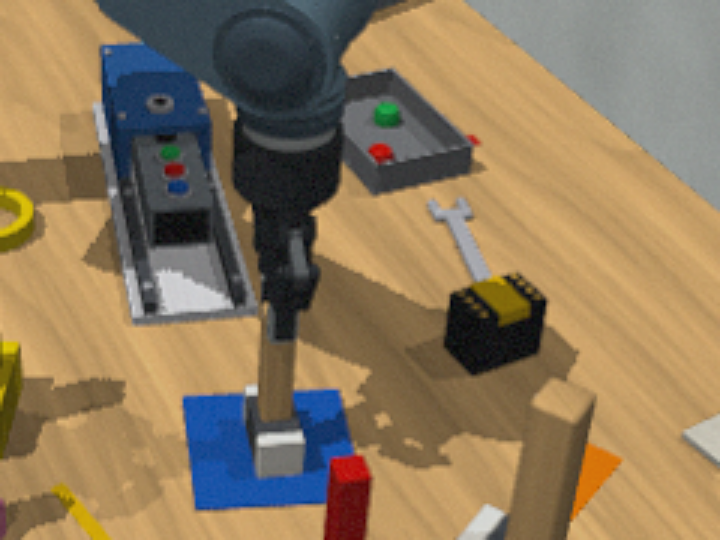

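The mallet is over the middle of the pad at (275,440), and the weight reading has dropped, so it is touching. I'll seat it slightly, release and rise.

>>> play_rows --grip '[0,0,0.03,0.05,0.085,0.085,0.085,0.085]' --offset '[[0,0.0005,0],[0,0,0],[0,0,0],[0,0,0],[0,0,0],[0,0,0],[0,0,0],[0,0,0]]' --rot '[[0,0,0],[0,0,0],[0,0,0],[0,0,0],[0,0,0],[0,0,0],[0,0,0],[0,0,0]]'

```text
clock: 20.68
tcp_pos: [0.4992, -0.2976, 0.09]
tcp_rot: [-1.571, 0.0, -0.246]
ft_force: [-0.1, 0.4, -0.9]
finger_gap: 0.0848
```

>>> play_rows --grip '[0.085,0.085,0.085,0.085,0.085,0.085,0.085,0.085]' --offset '[[0,-0.01,0],[0,-0.02,0],[0,-0.03,0],[0,-0.04,0],[0,-0.04,0],[0,-0.01,-0.04],[0,0,-0.06],[0,0,-0.05]]' --rot '[[0,0,0],[0,0,0],[0,0,0],[0,0,0],[0,0,0],[0,0,0],[0,0,0],[0,0,0]]'

```text
clock: 21.68
tcp_pos: [0.4624, -0.4451, 0.2426]
tcp_rot: [-1.573, -0.002, -0.246]
ft_force: [0.9, -1.0, -0.2]
finger_gap: 0.0848
```

>>> play_rows --grip '[0.085,0.085,0.085,0.085]' --offset '[[0,0,-0.04],[0,0,-0.04],[0,0,0],[0,0,0]]' --rot '[[0,0,0],[0,0,0],[0,0,0],[0,0,0]]'

```text
clock: 22.18
tcp_pos: [0.4434, -0.5203, 0.2411]
tcp_rot: [-1.571, -0.001, -0.246]
ft_force: [-0.2, 0.9, 0.1]
finger_gap: 0.0849
```

```bash
python3 st.py
python3 - <<'E'
from h import *
c=cam('side'); save(c,'side7.png')
c=cam('top'); save(c,'top7.png'); W=cloud(c); P=W[200:300,360:440].reshape(-1,3)
P=P[np.hypot(P[:,0]-.5,P[:,1]+.297)<.06]
for lo,hi in((.03,.05),(.125,.16)):
    Q=P[(P[:,2]>lo)&(P[:,2]<hi)]; print(len(Q),cv2.minAreaRect((Q[:,:2]*1000).astype(np.float32)),np.median(Q[:,2]))
J=np.dstack([(W[...,:2]-m)@d,(W[...,:2]-m)@n,W[...,2]])
s=(abs(J[...,1])<.025)&(J[...,0]<-.01)&(J[...,0]>-.25)&(J[...,2]>.05)&(J[...,2]<.07)
print('station rear',np.percentile(J[s][:,0],[0,.5,1]), 'top z',np.median(J[s][:,2]))
E
```

```text
22.175 [ 0.4434 -0.5203  0.2411] [-9.002e+01 -5.000e-02 -1.412e+01] [-0.23  0.93  0.07] jig [-0.597  -0.0346] F along 0.8490171951836742 [-0.016 -0.04  -0.005]
245 ((499.4815673828125, -298.2298278808594), (70.09776306152344, 35.619140625), 75.26318359375) 0.039145086475555146
112 ((499.79052734375, -298.2494201660156), (24.681140899658203, 24.063373565673828), 72.84832000732422) 0.13882633718695325
station rear [-0.10344652 -0.10264065 -0.10223322] top z 0.05773418843870648
```

View pics/side7.png

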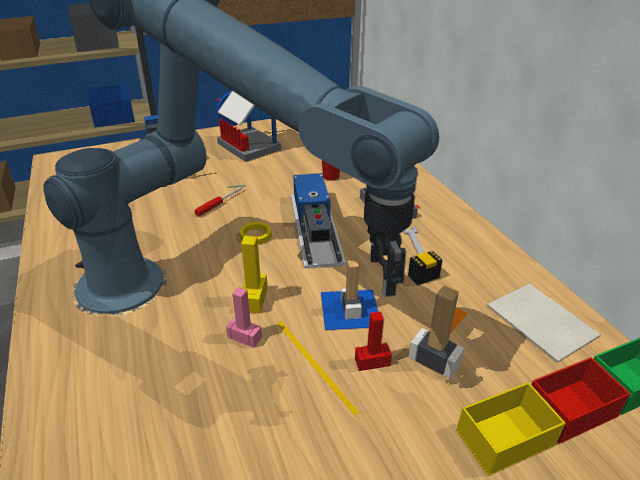

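View pics/top7.png

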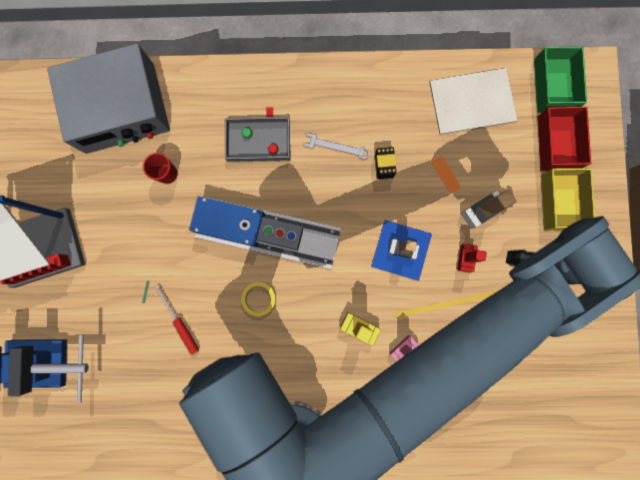

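```bash
python3 -c "
from h import *
print(ticket.sign_off())"
```

```text
the job is handed in; nothing more can be done
None
```

I nudged the station to the stop with the mallet, put the mallet back upright on the pad, released it, and handed the job in at about 22 s. The sign-off gives no verdict, so what follows is from my own last checks.

- **Pushing:** the station slid about 67 mm at a steady 2–2.5 N. The push force then jumped to about 6 N by the force sensor; the moment suggests nearer 7 N. An extra 0.5 mm of commanded push moved the arm only 0.1 mm, so I took that as the stop and backed off. That is well below the clamp's 18 N, though I could not see the stop itself.
- **Station:** its rear face is about 102.5 mm outside the hood mouth. That puts the nose roughly 77 mm inside, which agrees with the mallet face position within about 2 mm. Its top is 58 mm above the bench, close to the 57 mm expected, so it lies flat.
- **Mallet:** it stands upright within about 1.5 mm of the pad's centre. The handle top sits over the head to within 0.5 mm.
- **Rest of the scene:** the gripper is clear of everything, and the bystanders look unmoved in the top view. I did not measure their positions.

No check failed. The early force rise, from about 1 to 2.9 N near 34 mm inside the hood, was only friction: the station kept sliding.

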